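# Pour the control knobs through the two-way filling funnel into the round jar

## Robot

A 6-joint arm with a two-finger parallel gripper is mounted at the origin on the work surface. World frame = base frame: x ahead of the robot, y to its left, z up, the work surface at z = 0. Lengths are in m, angles in rad, forces in N, time in s.
With the tool pointing down it reaches from about 0.375 to 0.75 m from the base axis. Payload 9 kg.
Tool frame: the origin (TCP) lies at the very end of the fingers, on their centre line; the grasp point (between the pads) lies 19 mm behind it; z points along the fingers, y is the line along which they close (so a half turn about z gives the same grasp; the last joint's range is limited). The gripper opens to 85 mm and grips with 20 to 120 N. Pads are 22 mm wide; open, the fingers measure 114 mm over their backs; the gripper's body (76 mm by 85 mm) begins 54 mm behind the grasp point. The pads swing forward as they close: fully open they stand 13 mm farther back than shut.
Start: joints at [-1.324, 0.104, 0.097, 1.564, 0, 1.353], TCP at [0.269, -0.536, 0.231] pointing down, gripper open.
Joint ranges: [-2.99, 2.99], [-0.84, 1.86], [-1.1, 1.16], [-1.84, 2.11], [-1.51, 1.56], [-3.14, 3.14]. Speed limits (rad/s): [2.22, 2.22, 2.57, 3.14, 3.14, 3.14].

## Interface

Orientations are given as a 3x3 rotation matrix whose columns are the frame's x, y, z axes.
In Python, from cell import robot, inverse_kinematics, optics gives the robot as it stands. Calls block until the motion is done:
- robot.move_ptp(position, orientation): joint-space move of the TCP to a pose.
- robot.servo_line(position, max_speed=0.15, rot=None, f_stop=None): straight line of the TCP; rot=None keeps the orientation; max_speed is the mean speed in m/s. With f_stop (N) it stops when the force on the tool has changed by that much, and returns True; else False.
- robot.move_j(angles): joint-space move.
- robot.let_go() and robot.close(effort=None): open the fingers fully, or close them until they stop; effort is the grip in N (None keeps the last).
- robot.wait(seconds).
- inverse_kinematics(position, orientation): joint angles nearest the present ones, or None.
- robot.get_obs(): the state.
- optics.read_camera(name): name is "scene" or "top"; returns a dict with "img" (420x560x3 uint8, red, green, blue), "fx", "fy", "cx", "cy" (pixels), "camera_from_world" (4x4, takes a point from world to camera coordinates). Camera axes: x right, y down, z forward; pixel columns grow to the right and rows downward; lengths in m; the calibration is good to about 2 mm. A picture is of the moment at which its call begins. There is no depth.
A pose or a line that the arm cannot do raises robot.PlanningError and nothing moves.
- robot.hand_in(): hands the job in; it is judged then, once.
The state is a dict: "time_s": time; "q": joint angles; "qvel": joint speeds; "joint_efforts": joint torques, N m; "ee_pos": TCP position; "eef_rot": TCP orientation; "contact_force": force on the tool from outside, world axes, zero at the start; "moment": the same for the moment, N m; "gripper_width": opening from 0.0 (shut) to 1.0 (fully open); "gripper_force": force on a finger pad.
Only numpy, scipy, OpenCV 4.12 (cv2) and the standard library are available. Lean on these libraries where they do the work, as an engineer would, in place of code of your own. Each camera call takes 0.05 s, during which the arm holds its last target. There are 200 camera calls.

## Task

Put the four control knobs away in the round jar. First throw the lever of the filling stand fully over so that its funnel feeds the round jar and not the square one, then take the steel scoop by its handle and tip all four knobs into the funnel so that they drop into the round jar, and finally set the scoop down flat on the bench and let go of it. Both jars stay standing under their spouts, and the other things on the bench stay where they are.

Things in the scene. Friction and masses are not known exactly. Their poses are not given: they have to be found in the camera images.
- stand: the filling stand, bolted down: dark base plate (215 x 205 x 6 mm), two posts 135 mm high at its y = +92 and -92 mm, a square steel funnel over a diverter box with two open spouts 37 mm to its +y and to its -y side, ending 5 mm above the jars' rims. The point is on the bench under the funnel's axis; z up, lever on the -x side, the box's clear window on the +x side.
- funnel_mouth (a point): the centre of the funnel's square mouth, 150 x 150 mm inside plus a 6 mm rim, 215 mm above the bench; axes as the stand's. Its smooth steel walls (friction about 0.3) slope at 53 degrees to a 64 x 64 mm throat 57 mm below the mouth.
- flap (a joint): the lever, with a flap parallel to it in the box; 0 upright, hard stops at -0.6 and +0.6 rad. Positive leans it to the stand's -y side. Pieces slide down the flap to the side AWAY from the lean: at +0.6 the funnel feeds the spout on the stand's +y side, at -0.6 the one on its -y side. It starts near the middle, feeding neither cleanly, and stays where it is left; about 3 N at the ball moves it.
- lever_ball (a point): the centre of the black 26 mm ball on top of the lever, 118 mm to the stand's -x side of the funnel's axis. It swings in the stand's y-z plane, 85 mm from the shaft, which lies along the stand's x, 104 mm above the bench over its origin. Below the ball is a flat steel bar 14 mm wide. The funnel's rim, 215 mm high, ends 37 mm from the ball's centre.
- jar_round_floor (a point): the round white plastic jar, open, 72 mm in diameter, 75 mm high, 3 mm wall, standing loose on the base plate under one of the two spouts (which one varies). The point is the centre of its inner floor, 4 mm above its underside; z is up.
- jar_square_floor (a point): the square white plastic jar, open, 70 x 70 mm, 75 mm high, standing loose under the other spout. The point is the centre of its inner floor; z is up.
- scoop_grip (a point): the middle of the scoop's handle, a black bar 90 long, 18 wide, 18 mm high, 36 mm above its underside. x runs along it to the open nose, z up. Smooth steel pan (friction 0.3) with a flat floor, 110 mm long, 72 wide at the back and 56 mm at the nose, walls 38 mm falling to 12 mm at the nose, back wall 45 mm ahead of this point. 160 g. Starts flat on the bench, knobs in its back half.
- scoop_nose (a point): the middle of the front edge of the scoop's floor, 157 mm ahead of the middle of the handle (along the scoop's x) and 34 mm below it; open, without a lip. Axes as those of the scoop.
- knob1_mid (a point): a black plastic control knob with a flat aluminium cap, 26 mm in diameter at its foot, 23 mm at its top, 18 mm tall, 22 g, one of the four that lie foot down in the scoop at the start. The point is its centre; z is its own axis.
- knob2_mid (a point): another of the four control knobs, just like knob1; the point is its centre.
- knob3_mid (a point): another of the four control knobs, just like knob1; the point is its centre.
- knob4_mid (a point): another of the four control knobs, just like knob1; the point is its centre.
- mug: bystander: a white mug, 78 mm in diameter, 92 mm high, handle reaching 76 mm to its +y; origin at the centre of its underside. It stands beside the filling stand.
- flask: bystander: a tall dark steel drinking flask, 70 mm in diameter, 250 mm high; origin at the centre of its underside.
- pliers: bystander: pliers with red grips lying on the bench beside the scoop, 165 mm long along their x, 52 mm wide, 15 mm high; origin on the bench near the middle.
- driver: bystander: a screwdriver lying on the bench near the scoop, 170 mm long along its x, about 30 mm high; origin on the bench near the middle.
- phone: bystander: a phone lying flat, 146 x 71 x 9 mm; origin at the centre of its underside.
- spool: bystander: an upright reel of solder wire, 60 mm in diameter, 50 mm high; origin at the centre of its underside.
- dispenser: bystander: a white solvent dispenser with a steel dish on top, 54 mm in diameter, 132 mm high; origin at the centre of its underside. It stands on the robot's side, between the scoop and the stand.
There are look-alikes about, which are no part of the job. What is shaped like the part that bears jar_round_floor but yellow is not meant.

How it is judged:
On the way, in this order (a step that is already met when the one before it is completed fails the run):
1. the lever is fully over to the side away from the round jar, so that the funnel feeds the round jar (((y of jar_round_floor in the frame of stand above 0 m and value of joint flap above 0.5 rad) or (y of jar_round_floor in the frame of stand below 0 m and value of joint flap below -0.5 rad))), for 0.2 s.
2. the scoop is tipped over the funnel: its nose is above or just inside the funnel's mouth and it leans by more than 0.2 rad (horizontal distance between scoop_nose and funnel_mouth below 0.095 m and z of scoop_nose in the frame of funnel_mouth above -0.06 m and angle between scoop_grip's own z axis and vertical above 0.2 rad), for 0.05 s.
3. all four knobs lie in the round jar (horizontal distance between each of knob1_mid, knob2_mid, knob3_mid, knob4_mid and jar_round_floor below 0.034 m and z of knob1_mid in the frame of jar_round_floor between 0 and 0.07 m and z of knob2_mid in the frame of jar_round_floor between 0 and 0.07 m and z of knob3_mid in the frame of jar_round_floor between 0 and 0.07 m and z of knob4_mid in the frame of jar_round_floor between 0 and 0.07 m), for 0.2 s.
At the end, for the whole second after the job is handed in: All four knobs lie in the round jar, below its rim; the lever is over by more than 0.5 rad to the side away from that jar; the scoop lies flat on the bench (tilt under 0.1 rad, handle under 43 mm high); both jars stand upright within 15 mm of where they began (all of step 3 and ((y of jar_round_floor in the frame of stand above 0 m and value of joint flap above 0.5 rad) or (y of jar_round_floor in the frame of stand below 0 m and value of joint flap below -0.5 rad)) and angle between each of scoop_grip, jar_round_floor, jar_square_floor's own z axis and vertical below 0.1 rad and height (world z) of scoop_grip below 0.043 m and height (world z) of scoop_nose below 0.01 m and distance of each of jar_round_floor, jar_square_floor from where it was at the start of the episode below 0.015 m); the robot touches nothing.
It fails at once if a bystander (mug, flask, pliers, screwdriver, phone, reel, dispenser) is shifted by more than 25 mm (distance of any of mug, flask, pliers, driver, phone, spool, dispenser from where it was at the start of the episode above 0.025 m).
It fails at once if the mug, the flask or the dispenser is tipped over (angle between any of mug, flask, dispenser's own z axis and vertical above 0.5 rad).
It fails at once if a jar is tipped over (angle between any of jar_round_floor, jar_square_floor's own z axis and vertical above 0.4 rad).
It also fails if it takes over 69 s, if anything falls off the work surface, if the arm or the gripper's body presses on something with over 40 N, if the wrist force passes 120 N, or if a joint passes its speed limit or range.

## Working session

There is one attempt and no reset: what is moved stays moved. The work goes in short steps, each a Python script; the robot and the scene stay as the last script left them, time stands still between calls to the robot, and variables do not carry over. Pictures are saved under pics/ and viewed, at most 10 in all, crops included, and the job is handed in when it is done.

```bash
ls; mkdir -p pics
cat > h.py <<'E'
import numpy as np, cv2
from cell import robot, inverse_kinematics, optics
def snap(n):
    c=optics.read_camera(n); np.savez(f'pics/{n}.npz',**c); return c
def px(c,p):
    q=c["camera_from_world"]@np.append(p,1); return np.array([c["fx"]*q[0]/q[2]+c["cx"],c["fy"]*q[1]/q[2]+c["cy"]])
def at(c,u,v,z):
    T=c["camera_from_world"]; R=T[:3,:3]; o=-R.T@T[:3,3]
    d=R.T@np.array([(u-c["cx"])/c["fx"],(v-c["cy"])/c["fy"],1]); return o+d*(z-o[2])/d[2]
def tri(c1,u1,c2,u2):
    A=[];b=[]
    for c,u in((c1,u1),(c2,u2)):
        T=c["camera_from_world"];R=T[:3,:3];o=-R.T@T[:3,3]
        d=R.T@np.array([(u[0]-c["cx"])/c["fx"],(u[1]-c["cy"])/c["fy"],1]);d/=np.linalg.norm(d)
        P=np.eye(3)-np.outer(d,d);A.append(P);b.append(P@o)
    A=np.vstack(A);return np.linalg.lstsq(A,np.hstack(b),rcond=None)[0]
def save(img,n,box=None,s=1):
    if box: img=img[box[1]:box[3],box[0]:box[2]]
    cv2.imwrite('pics/'+n,cv2.resize(img[:,:,::-1],None,fx=s,fy=s,interpolation=cv2.INTER_CUBIC))
E
python3 - <<'E'
from h import *
for n in("scene","top"):
    c=snap(n); save(c["img"],n+"0.png",s=1.42)
    T=c["camera_from_world"]; print(n,c["fx"],-T[:3,:3].T@T[:3,3],T[2,:3])
E
```

```text
pics
scene 443.1883642735839 [ 1.54920501 -0.01565724  1.0127764 ] [-0.76847471  0.0264149  -0.63933471]
top 513.6800371401494 [0.41302524 0.03713487 1.47576802] [ 0.07267489  0.00505491 -0.99734287]
```

View pics/scene0.png

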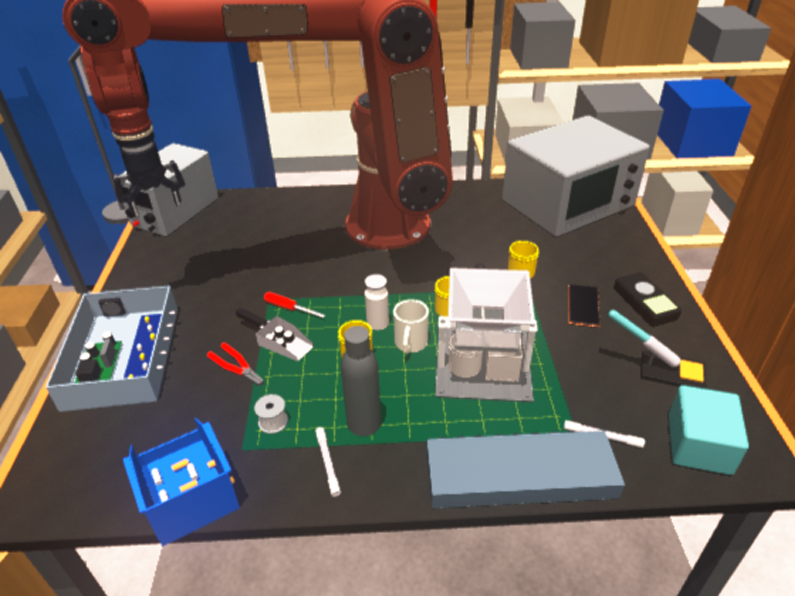

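View pics/top0.png

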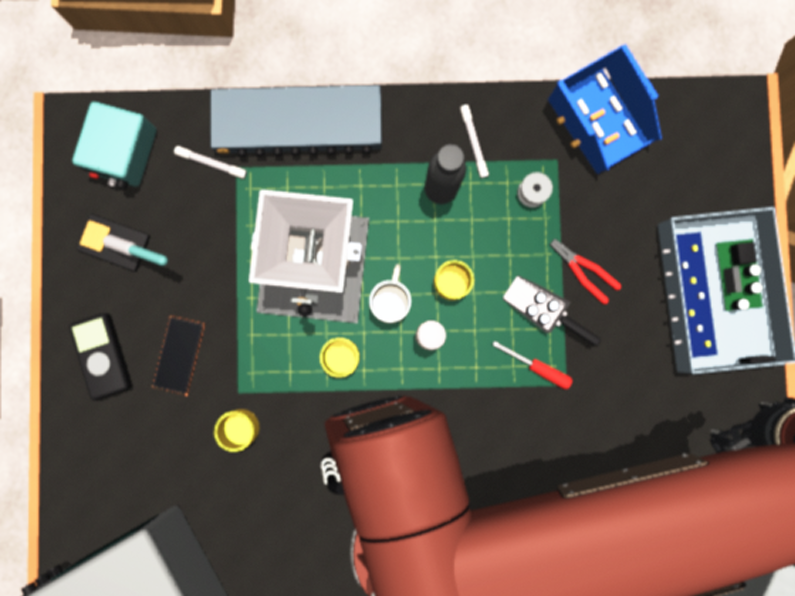

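The pictures show the stand at (485,330) in scene and (305,250) in top. The lever ball is near top (305,308), and the scoop is at top (550,308) and scene (280,335). Four yellow cups are decoys for the round jar. The real jars are white, under the stand at scene (463,357) and (503,362). I'll crop closer to check this.

Run:
```python
from h import *
s=np.load('pics/scene.npz');t=np.load('pics/top.npz')
A=s["img"][180:290,295:390];B=t["img"][125:235,165:270];C=t["img"][185:285,340:440];D=s["img"][200:270,160:235]
f=lambda a,w,h:cv2.resize(a,(w,h),interpolation=cv2.INTER_CUBIC)
im=np.vstack([np.hstack([f(A,285*8//8,330),f(B,315,330)]),])
# stand composite (x3.. scale 4)
S=np.hstack([f(A,380,440),f(B,420,440)])
cv2.imwrite('pics/stand.png',S[:,:,::-1])
S=np.hstack([f(C,400,400),f(D,400,373) if 0 else cv2.copyMakeBorder(f(D,400,373),0,27,0,0,0)])
cv2.imwrite('pics/scoop.png',S[:,:,::-1])
```

```text
(no output)
```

View pics/stand.png

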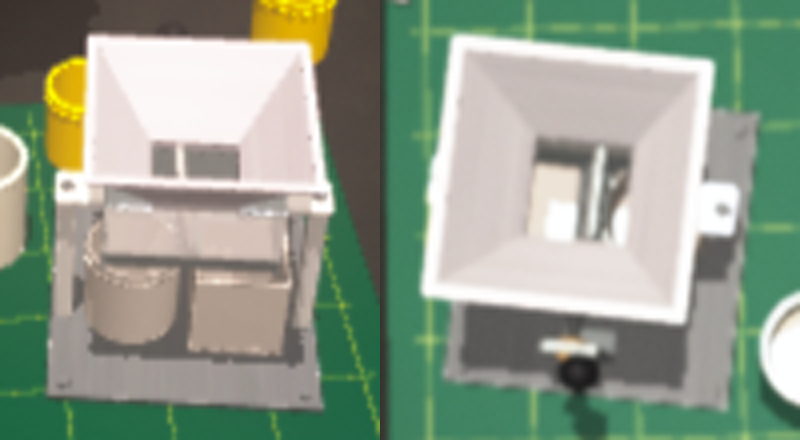

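View pics/scoop.png

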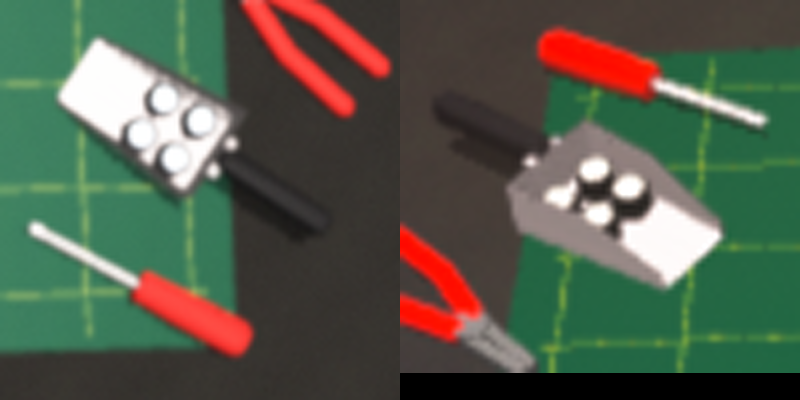

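Run:
```python
from h import *
s=np.load('pics/scene.npz');t=np.load('pics/top.npz')
T=lambda x,y,z:at(t,165+x/4,125+y/4,z).round(4)
P=[T(72,36,.215),T(335,62,.215),T(307,322,.215),T(42,296,.215)]
S=[at(s,295+x/4,180+y/4,.215).round(4) for x,y in((88,37),(310,43),(328,190),(88,190))]
print('funnel top',*P,np.mean(P,0)); print('scene',*S,np.mean(S,0))
print([np.linalg.norm(P[i]-P[i-1]) for i in range(4)],np.degrees([np.arctan2(*(P[0]-P[3])[[1,0]]),np.arctan2(*(P[1]-P[2])[[1,0]])]))
print('ball',T(198,374,.187))
B=[at(s,295+x/4,180+y/4,.0055) for x,y in((48,395),(323,408))];print('base front',B)
B=[at(t,165+x/4,125+y/4,.006) for x,y in((63,378),(345,408),(380,113))];print('base top',B)
C=lambda x,y,z:at(t,340+x/4,185+y/4,z).round(4)
D=lambda x,y,z:at(s,160+x/5.333,200+y/5.333,z).round(4)
print('nose top',C(97,38,.012),C(58,97,.012),'scene',D(321,232,.012),D(268,288,.012))
print('handle top ends',C(318,218,.045),C(228,165,.045),'scene',D(42,98,.045),D(143,143,.045))
print('back corners',C(243,110,.038),C(185,190,.038),'scene',D(187,122,.038),D(110,188,.038))
I=lambda u,v,z:at(t,u/1.42,v/1.42,z).round(3)
print('mug',I(390,300,.092),'flask',I(450,158,.25),'disp',I(431,335,.13),'driver',I(497,345,.01),I(570,383,.02),'pliers',I(555,243,.01),I(605,300,.01),I(618,288,.01),'spool',I(537,188,.05))
print(robot.get_obs()['eef_rot'].round(3))
```

```text
funnel top [0.6847 0.2618 0.215 ] [0.6643 0.0985 0.215 ] [0.5029 0.119  0.215 ] [0.5228 0.282  0.215 ] [0.593675 0.190325 0.215   ]
scene [0.5042 0.124  0.215 ] [0.523  0.2862 0.215 ] [0.6834 0.2652 0.215 ] [0.6727 0.1057 0.215 ] [0.595825 0.195275 0.215   ]
[np.float64(0.1631552941218886), np.float64(0.16456928632038237), np.float64(0.16269668097413664), np.float64(0.16421026155511717)] [-7.11194904 -7.23858563]
ball [0.4738 0.1899 0.187 ]
base front [array([0.66750671, 0.08315902, 0.0055    ]), array([0.69299449, 0.28460001, 0.0055    ])]
base top [array([0.48169476, 0.30814137, 0.006     ]), array([0.45547913, 0.1065164 , 0.006     ]), array([0.66785573, 0.07690926, 0.006     ])]
nose top [ 0.5405 -0.2186  0.012 ] [ 0.499  -0.1893  0.012 ] scene [ 0.5055 -0.1845  0.012 ] [ 0.5512 -0.2132  0.012 ]
handle top ends [ 0.4088 -0.3613  0.045 ] [ 0.4469 -0.3005  0.045 ] scene [ 0.4068 -0.362   0.045 ] [ 0.4538 -0.2933  0.045 ]
back corners [ 0.4853 -0.3142  0.038 ] [ 0.4304 -0.2715  0.038 ] scene [ 0.428 -0.27   0.038] [ 0.4857 -0.3105  0.038 ]
mug [0.494 0.038 0.092] flask [ 0.725 -0.07   0.25 ] disp [ 0.425 -0.036  0.13 ] driver [ 0.403 -0.173  0.01 ] [ 0.325 -0.314  0.02 ] pliers [ 0.606 -0.298  0.01 ] [ 0.489 -0.393  0.01 ] [ 0.512 -0.42   0.01 ] spool [ 0.711 -0.257  0.05 ]
[[ 0.894  0.448 -0.   ]
 [ 0.448 -0.894  0.001]
 [ 0.    -0.001 -1.   ]]
```

Four yellow cups could be taken for the round jar: top (454,281), (339,357) and (236,430), plus scene (355,338). None is under the stand. The white round jar at crop (133,290) stands under the left spout in the scene view, which is the stand's -y side. The lever therefore goes to -0.6, with the ball pushed toward +y. The funnel measures 163 mm outside against an expected 162, and the two cameras agree on it. The scoop's length of 198 mm is close to the expected 202.

```bash
cat >> h.py <<'E'
yaw=np.radians(-7.15); O=np.array([.595,.192,0]); X=np.array([np.cos(yaw),np.sin(yaw),0]); Y=np.array([-np.sin(yaw),np.cos(yaw),0]); Z=np.array([0,0,1.])
st=lambda x,y,z:O+x*X+y*Y+z*Z
def scoopR(psi,al):
    c,s=np.cos,np.sin
    x=np.array([c(psi)*c(al),s(psi)*c(al),-s(al)]);y=np.array([-s(psi),c(psi),0]);return np.column_stack([x,y,np.cross(x,y)])
def tool(psi,al,be,sg=1):
    z=np.array([np.sin(be),0,-np.cos(be)]);y=np.array([0,sg,0.]);return scoopR(psi,al)@np.column_stack([np.cross(y,z),y,z])
GRIP=np.array([.433,-.327,.036]); PSI=np.radians(54)
def tcp_grip(g,R): return g+.019*R[:,2]
def tcp_nose(n,psi,al,R): return tcp_grip(n-scoopR(psi,al)@np.array([.157,0,-.034]),R)
E
python3 - <<'E'
from h import *
R=np.column_stack([np.cross(Y,-Z),Y,-Z])
print(inverse_kinematics(st(-.118,-.085,.32),R),inverse_kinematics(st(-.118,-.085,.32),R@np.diag([-1,-1,1])))
for sg in(1,-1):
  for be in(0,15,30,45):
    b=np.radians(be);r=tool(PSI,0,b,sg)
    print(sg,be,'grasp',[inverse_kinematics(tcp_grip(GRIP+[0,0,h],r),r) is not None for h in(0,.12,.25)],end=' ')
    for ps in(18,35,54,70,90,108):
        p=np.radians(ps);n=np.array([.58,.18,.21])
        o=''
        for al in(0,20,45,55):
            a=np.radians(al);r=tool(p,a,b,sg);q=inverse_kinematics(tcp_nose(n+[0,0,.03],p,a,r),r);o+='.' if q is None else 'Y'
        print(ps,o,end=' ')
    print()
E
```

```text
[-0.01554966 -0.20924569 -0.04303451  1.7370075   0.          0.10924138] [-0.01554966 -0.20924569 -0.04303451  1.7370075   0.         -3.03235127]
1 0 grasp [True, True, True] 18 YY.. 35 YY.. 54 YY.. 70 YY.. 90 YYY. 108 YYYY 
1 15 grasp [True, True, True] 18 YY.. 35 YY.. 54 YY.. 70 YYY. 90 YYYY 108 YYYY 
1 30 grasp [True, True, True] 18 .YY. 35 .YY. 54 YYY. 70 YYYY 90 YYYY 108 YYYY 
1 45 grasp [True, True, True] 18 .YYY 35 .YYY 54 YYYY 70 YYYY 90 YYYY 108 .YYY 
-1 0 grasp [True, True, True] 18 YY.. 35 YY.. 54 YY.. 70 YY.. 90 YYY. 108 YYYY 
-1 15 grasp [True, True, True] 18 YY.. 35 YY.. 54 YY.. 70 YYY. 90 YYYY 108 YYYY 
-1 30 grasp [True, True, True] 18 .YY. 35 .YY. 54 YYY. 70 YYYY 90 YYYY 108 YYYY 
-1 45 grasp [True, True, True] 18 .YYY 35 .YYY 54 YYYY 70 YYYY 90 YYYY 108 .YYY
```

Run:
```python
from h import *
R=np.column_stack([np.cross(Y,-Z),Y,-Z])
robot.close(30)
robot.move_ptp(st(-.118,-.085,.30),R)
robot.servo_line(st(-.118,-.085,.165),.15)
print('down',robot.get_obs()['contact_force'].round(1))
hit=robot.servo_line(st(-.118,.045,.163),.05,f_stop=20)
o=robot.get_obs();d=o['ee_pos']-O;print(hit,'stand xy',d@X,d@Y,o['contact_force'].round(1),o['time_s'])
robot.servo_line(st(-.118,d@Y-.03,.165),.1)
robot.servo_line(st(-.118,d@Y-.03,.30),.25)
robot.let_go()
r=tool(PSI,0,np.radians(30),1)
for sg in(1,-1): print(inverse_kinematics(tcp_grip(GRIP+[0,0,.2],tool(PSI,0,np.radians(30),sg)),tool(PSI,0,np.radians(30),sg)))
for sg in(1,-1): print(inverse_kinematics(tcp_nose(np.array([.58,.18,.3]),np.radians(80),.7,tool(np.radians(80),.7,np.radians(30),sg)),tool(np.radians(80),.7,np.radians(30),sg)))
s=snap('scene');t=snap('top')
f=lambda a:cv2.resize(a,(400,420),interpolation=cv2.INTER_CUBIC)
S=np.hstack([f(s["img"][175:280,290:390]),f(t["img"][130:235,165:265])]);cv2.imwrite('pics/lever1.png',S[:,:,::-1]);print(robot.get_obs()['time_s'])
```

```text
down [ 0.4 -0.5 -0.1]
True stand xy -0.11820558165176939 0.022543405232842165 [-1.2 -7.2  4.8] 6.3083
[-1.13390245  0.0996388  -0.01168284  1.73213223  0.45275644 -2.1395514 ]
[-1.13390245  0.0996388  -0.01168284  1.73213223  0.45275644  1.00204126]
[ 0.00497939  0.20850271  0.53481008  1.92892016 -0.17353757 -1.38851616]
[ 0.00497939  0.20850271  0.53481008  1.92892016 -0.17353757  1.7530765 ]
8.3417
```

View pics/lever1.png

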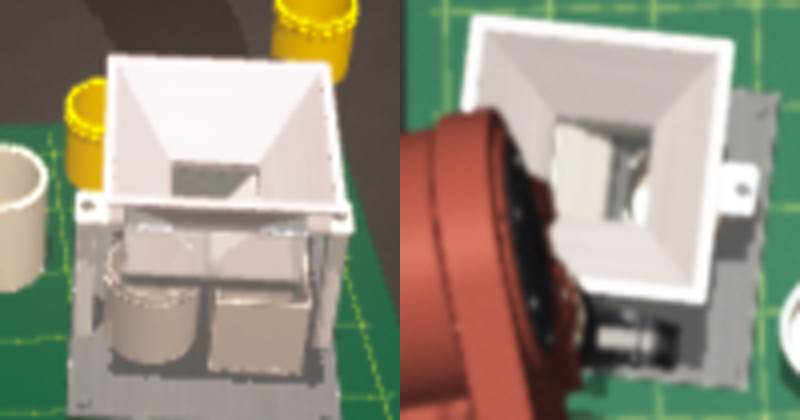

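The lever stopped at the hard stop: the finger sits at stand y = 22.5 mm against a predicted 20. In the top view (640,170) the flap now leans toward +y and opens the throat toward the round jar. Next I'll grasp the scoop.

Run:
```python
from h import *
b=np.radians(30);r=tool(PSI,0,b,-1)
robot.move_ptp(tcp_grip(GRIP+[0,0,.13],r),r)
print(robot.servo_line(tcp_grip(GRIP+[0,0,.0],r),.12,f_stop=15))
robot.close(100)
o=robot.get_obs();print(o['ee_pos'],o['gripper_width'],o['gripper_force'],o['contact_force'].round(1))
robot.servo_line(tcp_grip(GRIP+[0,0,.05],r),.06)
s=snap('scene');t=snap('top')
o=robot.get_obs();print(o['contact_force'].round(1),o['moment'].round(2),o['time_s'])
f=lambda a:cv2.resize(a,(400,400),interpolation=cv2.INTER_CUBIC)
S=np.hstack([f(s["img"][180:280,140:240]),f(t["img"][180:280,340:440])]);cv2.imwrite('pics/grasp.png',S[:,:,::-1])
```

```text
False
[ 0.43869425 -0.31935523  0.01979014] 0.19811711744690416 97.66225934028625 [0.3 0.9 3.4]
[ 0.5  1.  -2.5] [-0.71  0.52  0.02] 13.275
```

View pics/grasp.png

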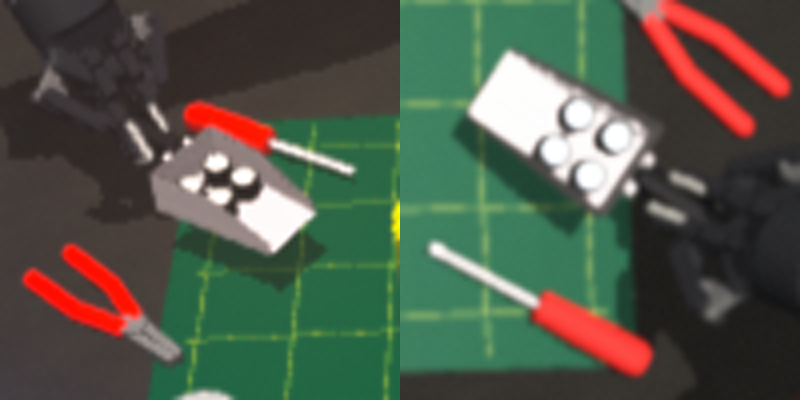

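Run:
```python
from h import *
s=np.load('pics/scene.npz');t=np.load('pics/top.npz')
a=tri(s,(140+315/4,180+212/4),t,(340+70/4,180+112/4));c=tri(s,(140+275/4,180+252/4),t,(340+110/4,180+50/4))
print(a,c,'nose mid',(a+c)/2,'expected',GRIP+[0,0,.05]+scoopR(PSI,0)@np.array([.157,0,-.022]))
b=np.radians(30);r=tool(PSI,0,b,-1)
robot.servo_line(tcp_grip(GRIP+[0,0,.31],r),.2)
p=np.radians(80);r=tool(p,0,b,-1)
robot.servo_line(tcp_nose(st(0,-.03,.30),p,0,r),.15,rot=r)
for al,z in((0,.25),(12,.225),):
    al=np.radians(al);r=tool(p,al,b,-1);robot.servo_line(tcp_nose(st(0,-.03,z),p,al,r),.06,rot=r)
for al in(20,30,38,45,52,55):
    al=np.radians(al);r=tool(p,al,b,-1);print(al,inverse_kinematics(tcp_nose(st(0,-.03,.21),p,al,r),r))
s=snap('scene');t=snap('top');o=robot.get_obs();print(o['contact_force'].round(1),o['time_s'])
f=lambda a:cv2.resize(a,(400,400),interpolation=cv2.INTER_CUBIC)
S=np.hstack([f(s["img"][130:280,250:400]),f(t["img"][110:230,165:285])]);cv2.imwrite('pics/over.png',S[:,:,::-1])
```

```text
[ 0.49973987 -0.18812688  0.05357459] [ 0.54224928 -0.21718256  0.05227246] nose mid [ 0.52099457 -0.20265472  0.05292352] expected [ 0.52528228 -0.19998433  0.064     ]
0.3490658503988659 [-2.69931373e-01  4.24354099e-04  6.49606086e-02  1.65212682e+00
  1.73731226e-01  1.47393532e+00]
0.5235987755982988 [-0.14957115  0.04681425  0.16097617  1.68495824  0.          1.5957581 ]
0.6632251157578453 [-0.05130063  0.11338166  0.25440988  1.7290982  -0.13856063  1.6952273 ]
0.7853981633974483 [ 0.03288578  0.19259319  0.34954971  1.78287696 -0.25606048  1.78531317]
0.9075712110370514 [ 0.1130939   0.29124396  0.45911848  1.85278599 -0.36742948  1.87964912]
0.9599310885968813 [ 0.14582022  0.33959941  0.51123227  1.88822833 -0.41273619  1.9217241 ]
[ 0.6 -0.1 -2.1] 18.7167
```

View pics/over.png

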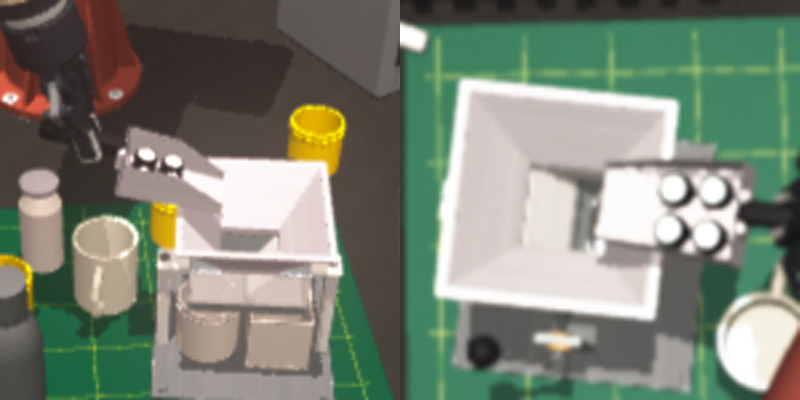

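The nose at top crop (603,205) lies over the funnel, all four knobs are in the scoop, and the lever ball at (484,350) is fully over. Now I'll tip.

Run:
```python
from h import *
b=np.radians(30);p=np.radians(80)
for al,z,w in((18,.225,.3),(24,.222,.5),(30,.22,.6),(38,.22,.5),(45,.22,.5),(50,.222,.8)):
    al=np.radians(al);r=tool(p,al,b,-1);robot.servo_line(tcp_nose(st(0,-.03,z),p,al,r),.05,rot=r);robot.wait(w)
s=snap('scene');t=snap('top');o=robot.get_obs();print(o['contact_force'].round(1),o['time_s'])
f=lambda a:cv2.resize(a,(400,400),interpolation=cv2.INTER_CUBIC)
S=np.hstack([f(s["img"][150:280,270:400]),f(t["img"][120:230,165:275])]);cv2.imwrite('pics/tip.png',S[:,:,::-1])
```

```text
[ 0.4  0.2 -1.9] 24.825
```

View pics/tip.png

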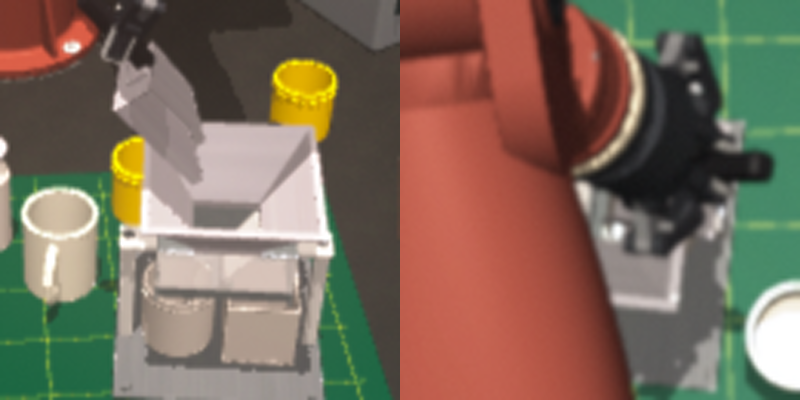

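Run:
```python
from h import *
b=np.radians(30);p=np.radians(80)
for al,z in((54,.225),(48,.225),(54,.225),(30,.225),(12,.225)):
    al=np.radians(al);r=tool(p,al,b,-1);robot.servo_line(tcp_nose(st(0,-.03,z),p,al,r),.08,rot=r)
robot.wait(.3);print(robot.get_obs()['contact_force'].round(1))
r=tool(p,0,b,-1);robot.servo_line(tcp_nose(st(0,-.12,.30),p,0,r),.12,rot=r)
robot.wait(.3)
s=snap('scene');t=snap('top');o=robot.get_obs();print(o['contact_force'].round(1),o['time_s'])
f=lambda a:cv2.resize(a,(400,400),interpolation=cv2.INTER_CUBIC)
S=np.hstack([f(s["img"][150:280,270:400]),f(t["img"][110:230,165:285])]);cv2.imwrite('pics/after.png',S[:,:,::-1])
```

```text
[ 0.9  0.  -1.7]
[-0.2  0.5 -1.6] 29.2083
```

View pics/after.png

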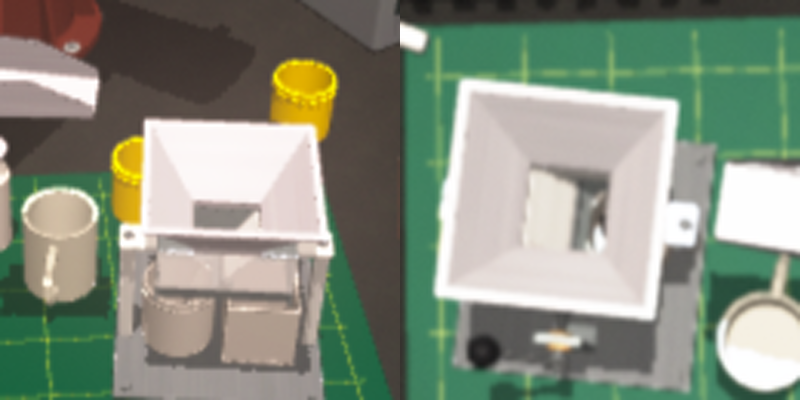

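The scoop is empty: the load is down to 1.6 N, which matches its 160 g. The funnel is clear, nothing shows in the window, and both jars stand in place. Now I'll set the scoop back at its starting spot.

Run:
```python
from h import *
b=np.radians(30);r=tool(PSI,np.radians(-3),b,-1)
robot.servo_line(tcp_grip(GRIP+[0,0,.30],r),.15,rot=r)
robot.servo_line(tcp_grip(GRIP+[0,0,.05],r),.15)
print(robot.servo_line(tcp_grip(GRIP+[0,0,.0],r),.03,f_stop=6))
o=robot.get_obs();print(o['ee_pos']-tcp_grip(GRIP,r),o['contact_force'].round(1))
robot.let_go();robot.wait(.3)
g=o['ee_pos'];robot.servo_line(g-.10*r[:,2],.1)
robot.servo_line(g-.10*r[:,2]+[0,0,.15],.2)
s=snap('scene');t=snap('top');o=robot.get_obs();print(o['contact_force'].round(1),o['time_s'])
f=lambda a:cv2.resize(a,(400,400),interpolation=cv2.INTER_CUBIC)
def f2(a,w,h): return cv2.resize(a,(w,h),interpolation=cv2.INTER_CUBIC)
S=np.vstack([np.hstack([f2(s["img"][180:280,140:240],400,300),f2(t["img"][180:280,340:440],400,300)]),np.hstack([f2(s["img"][215:265,300:375],400,267),f2(t["img"][150:200,190:265],400,267)])]);cv2.imwrite('pics/end.png',S[:,:,::-1])
```

```text
False
[ 7.00786752e-05 -1.16809824e-04  1.58894300e-04] [-0.  -0.4 -1.5]
[-0.4  0.5 -0.5] 37.9333
```

View pics/end.png

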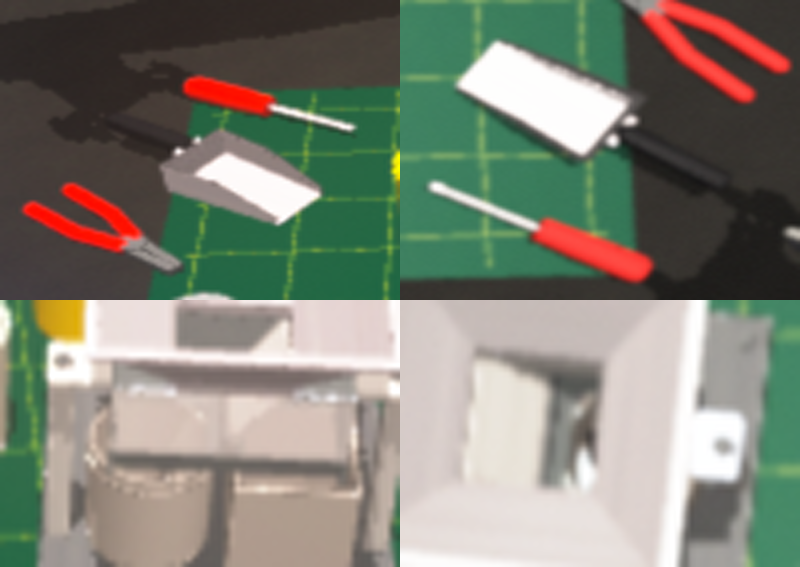

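The scoop lies flat and empty at its old spot, top crop (545,100). The pliers and screwdriver look unmoved, the jars are upright, and the funnel and box are clear with knobs showing in the round jar. The gripper is clear, so I'll hand in.

```bash
python3 -c "
from h import *
print(robot.hand_in())"
```

```text
the job is handed in; nothing more can be done
None
```

The job is handed in at about 38 s with no verdict shown: the lever is fully over, the scoop is empty and flat on the bench, and all four knobs appear to be in the round jar, though I could not see them all there.

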